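# Pin a hub tube into the hinged drilling jig

### The job

Get the hub tube ready for its oil hole: push the jig's sliding jaw up against the tube until the tube is firmly nipped between both jaws, then swing the open half of the jig fully shut, then take the steel pin out of its wooden block and push it all the way down through the two lined-up holes. Last, let go of the pin, put the fingers across the two upright ears and squeeze the halves together firmly, and finish while still holding that squeeze, for the mechanic to drill. Leave the other things on the table where they are.

Things in the scene. Friction and masses are not known exactly. Their poses are not given: they have to be found in the camera images.
- jig: Fixed hinged drilling jig, dark cast steel on a grey base plate 100 x 225 x 12 mm bolted to the table. Origin on the table under the jig; its z is up, its y runs along the tube channel from the hinge (-y end) to the pin lugs (+y end), its x points from the swinging half to the fixed half. The channel between the halves is open on top; jig frame numbers below are with the swinging half shut. Everything on it ends below 96 mm above the table except the pin.
- fixed_half: The half that never moves: a wall on the +x side, x = 14 to 26, y = -75 to 66, up to z = 48 mm, with an upright ear; at its +y end a lug plate (x = -26 to 26, y = 68 to 102, z = 12 to 28 mm) with the lower pin hole.
- fixed_ear (a point): Centre of the fixed half's upright ear at jig x = 21, y = -30, z = 71 mm: a flat plate 10 (x) x 30 (y) x 48 mm tall (z = 47 to 95 mm). Its outer face lies 5 mm further to +x, flush with the wall below it.
- leaf (a joint): Hinge angle of the swinging half, rad: 0 = fully shut (a hard stop), growing to 1.35 as it swings open towards the jig's -x side, counter-clockwise seen from above. It starts well open. The hinge is stiff, about 0.12 N m of friction, and stays where it is left.
- hinge (a point): On the vertical hinge axis of the swinging half (jig x = -20, y = -85, z = 30 mm); its axes turn with the swinging half: y runs along the half away from the hinge, x points to the inner (channel) side. In these axes the half is a wall 12 mm thick, x = -6 to 6, from y = 5 to 155, z = 14 to 48 mm above the table; beyond it a lug plate with the upper pin hole, x = -6 to 34, y = 153 to 187, z = 32 to 46 mm.
- leaf_ear (a point): Centre of the swinging half's upright ear, 55 mm from the hinge: a flat plate 10 x 30 (along the half) x 48 mm tall (z = 47 to 95 mm), outer face 5 mm to the half's -x side, flush with the wall. Shut, it faces the fixed ear: the pair measures 52 mm over the outer faces with an open 32 mm gap between them.
- leaf_hole (a point): Centre of the top mouth of the upper pin hole, in the swinging half's lug: 13 mm diameter, chamfered, mouth 46 mm above the table, passes through the 14 mm thick lug.
- lower_hole (a point): Centre of the mouth of the lower pin hole in the fixed lug: 13 mm diameter, mouth 28 mm above the table, 16 mm deep down to the base plate. With the half shut it lies straight below the upper hole.
- slide (a joint): Travel of the sliding jaw, m: 0 = far from the end jaw, grows as the jaw moves along the jig's -y towards the end jaw; stops at 0.046. It reads about 0.038 when the tube is nipped between both jaws. Friction about 1.2 N, stays where it is left.
- slide_post (a point): The sliding jaw is a steel block 25 (x) x 14 (y) x 26 mm in the channel with a thumb post on it, a steel post 16 (x) x 14 (y) mm standing up from the jaw to 96 mm above the table; this point is on its axis 74 mm above the table. At travel 0 it stands at jig y = 52 mm, x = 0.
- end_jaw: Fixed steel jaw closing the hinge end of the channel: its face towards the tube lies at jig y = -43 mm. Its origin is that of the jig.
- tube: The loose chromed steel hub tube, 26 mm diameter, 50 mm long, about 0.13 kg, lying along jig y in the channel on two rails between end jaw and sliding jaw, at first clear of both. Origin at the middle of its axis, about 30 mm above the table; it slides easily along the channel.
- pin_grip (a point): Centre of the pin's grip. The pin is plain steel, 77 mm long, upright: a shank of 10 mm diameter and 32 mm long with a tapered tip, a collar of 22 mm diameter and 5 mm thick, and above it a round grip 16 mm in diameter and 40 mm tall; this point is half-way up the grip, 57 mm above the tip. At first it stands in the wooden block. All the way down in the jig the collar sits on the upper lug and this point is 71 mm above the table.
- pin_tip (a point): The lower end of the pin's shank, on its axis; z points up along the pin. All the way down in the jig it is 14 mm above the table.
- block: Fixed wooden block 75 x 75 x 40 mm with one upright hole of 13 mm in the middle of its top in which the pin stands, collar resting on the top. Origin under its centre. It stands left or right of the jig.
- freewheel: Bystander: rusted iron freewheel, 70 mm across, 24 mm tall, on the other side of the jig from the block; origin under its centre.
- tyre_lever: Bystander: flat steel tyre lever 175 mm long; origin under its middle.
- nozzle: Bystander: blue plastic pump nozzle 65 mm long; origin under its middle.
- stem: Bystander: chrome handlebar stem, L-shaped, 150 x 100 mm, 35 mm tall; origin under its long tube.
- patch_tin: Bystander: round tin of patches, 70 mm across, 45 mm tall; origin under its centre.
- spanner: Bystander: spanner lying flat; origin under its middle.
There are look-alikes about, which are no part of the job. Of the things shaped like the jig, the steel one is meant.

How it is judged:
By the outcome, as a careful person would: the job done as asked, in the order asked, and still so for the second after the job is handed in, while the arm keeps its last pose, push and grip.
It also fails if it takes over 72 s, if anything falls off the work surface, if the arm or the gripper's body presses on something with over 40 N, if the wrist force passes 120 N, or if a joint passes its speed limit or range.

### The arm

A 6-joint arm with a two-finger parallel gripper is mounted at the origin on the work surface. World frame = base frame: x ahead of the robot, y to its left, z up, the work surface at z = 0. Lengths are in m, angles in rad, forces in N, time in s.
With the tool pointing down it reaches from about 0.275 to 1 m from the base axis. Payload 8.4 kg.
Tool frame: the origin (TCP) lies on the centre line of the jaws, within the pads' length; the fingertips stand 17 mm ahead of it and the grasp point (between the pads) lies 2 mm behind it (bot.tcp_to_tips is the y of the fingertips in the tool frame, in m); y points along the fingers, z is the direction in which the jaws open and shut, and the axes are right-handed (so a half turn about y gives the same grasp; the last joint's range is limited). The gripper opens to 85 mm and grips with 20 to 120 N. Pads are 22 mm wide; open, the fingers measure 114 mm over their backs; the gripper's body (76 mm by 85 mm) begins 54 mm behind the grasp point. The pads swing forward as they close: fully open they stand 13 mm farther back than shut.
Start: joints at [-1.326, 0.353, 1.633, -0, 1.155, -0.002], TCP at [0.153, -0.606, 0.223] pointing down, gripper open.
Joint ranges: [-2.63, 2.63], [-0.92, 2.1], [0.06, 2.66], [-1.3, 4.44], [0, 2.69], [-3.02, 3.02]. Speed limits (rad/s): [2.22, 2.22, 2.79, 3.14, 3.14, 3.14].

### API

Orientations are given as a unit quaternion [x, y, z, w].
In Python, from workcell import bot, hand, kinematics, get_obs, vision, hand_in gives the robot as it stands. The module is installed in compiled form; this text tells all that it offers. Calls block until the motion is done:
- bot.reach(position, orientation): joint-space move of the TCP to a pose.
- bot.servo_line(position, ori=None, velocity=0.15): straight line of the TCP; ori=None keeps the orientation; velocity is the mean speed in m/s.
- bot.goto_joints(angles): joint-space move.
- hand.move_gripper(opening, strength=None): finger opening in m; strength is the grip in N (None keeps the last); returns when the fingers have stopped.
- bot.dwell(seconds).
- kinematics.solve_ik(position, orientation): joint angles nearest the present ones, or None.
- get_obs(): the state.
- vision.read_camera(name): name is "scene" or "top" or "wrist"; returns a dict with "frame" (480x640x3 uint8, red, green, blue), "intrinsics" (3x3 intrinsics, pixels), "dist" ([k1, k2, p1, p2, k3] as OpenCV has them; the pictures are not rectified), "view" (4x4, takes a point from world to camera coordinates). Camera axes: x right, y down, z forward; pixel columns grow to the right and rows downward; lengths in m; the calibration is good to about 2 mm. A picture is of the moment at which its call begins. There is no depth.
A pose or a line that the arm cannot do raises bot.IKError and nothing moves.
- hand_in(): hands the job in, once; it reports no verdict.
The state is a dict: "time_s": time; "joint_pos": joint angles; "joint_vel": joint speeds; "joint_efforts": joint torques, N m; "position": TCP position; "orientation": TCP orientation; "wrist_force": force on the tool from outside, world axes, zero at the start; "ft_torque": the same for the moment, N m; "gripper_width": finger opening in m.
Only numpy, scipy, OpenCV 4.12 (cv2) and the standard library are available. Lean on these libraries where they do the work, as an engineer would, in place of code of your own. Each camera call takes 0.05 s, during which the arm holds its last target. There are 200 camera calls.

## Working session

There is one attempt and no reset: what is moved stays moved. The work goes in short steps, each a Python script; the robot and the scene stay as the last script left them, time stands still between calls to the robot, and variables do not carry over. Pictures are saved under pics/ and viewed, about 8 in all and at most 12, crops included, and the job is handed in when it is done.

```bash
mkdir -p pics; ls; python3 - <<'E'
from workcell import bot, hand, kinematics, get_obs, vision
import cv2, numpy as np
for n in ("scene","top"):
    r=vision.read_camera(n); cv2.imwrite(f"pics/{n}0.png",r["frame"][:,:,::-1])
    print(n,np.round(r["intrinsics"],1).tolist(),r["dist"],np.round(r["view"],3).tolist())
o=get_obs(); print(o["time_s"],o["orientation"],o["gripper_width"],o["wrist_force"],bot.tcp_to_tips)
E
```

```text
pics
scene [[612.7, 0.0, 320.7], [0.0, 612.7, 233.9], [0.0, 0.0, 1.0]] [-0.0845958  0.         0.         0.         0.       ] [[-0.726, 0.688, -0.0, 0.352], [0.388, 0.409, -0.826, -0.148], [-0.568, -0.599, -0.564, 1.892], [0.0, 0.0, 0.0, 1.0]]
top [[562.7, 0.0, 321.2], [0.0, 562.7, 236.5], [0.0, 0.0, 1.0]] [0.03837119 0.         0.         0.         0.        ] [[0.012, -1.0, 0.01, 0.017], [-0.997, -0.012, -0.077, 0.552], [0.077, -0.009, -0.997, 1.444], [0.0, 0.0, 0.0, 1.0]]
0.1 [-0.08707211  0.70216591 -0.70129584  0.08698059] 0.08508453914355801 [-0.0193024   0.07864661  0.05330713] 0.017
```

View pics/top0.png

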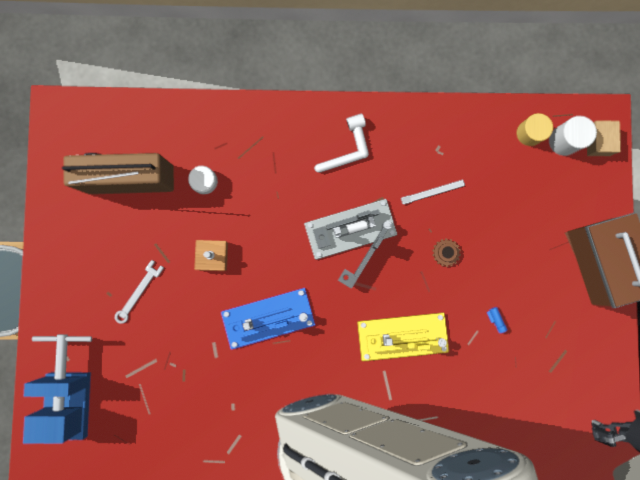

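View pics/scene0.png

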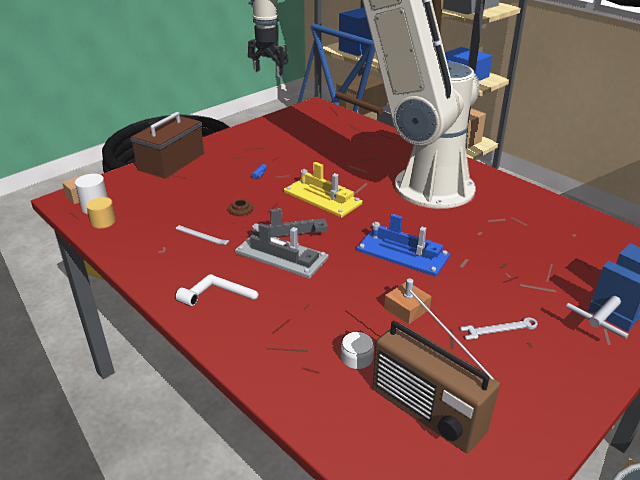

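The top view shows the steel jig near (350,230), with the hinge on the right at about (390,232) and the leaf lug at (348,277). The block and pin are at (210,255). In the scene view the blue and yellow look-alikes stand nearer the robot. Next I'll take a rough fix from the top view and then look down from the wrist.

```bash
cat > h.py <<'E'
from workcell import bot, hand, kinematics, get_obs, vision, hand_in
import cv2, numpy as np
from scipy.spatial.transform import Rotation as R
def cast(c,uv,z):
    "pixels -> world points on the plane at height z"
    uv=np.asarray(uv,float).reshape(-1,1,2)
    n=cv2.undistortPoints(uv,c["intrinsics"],c["dist"]).reshape(-1,2)
    V=np.asarray(c["view"]);Rm=V[:3,:3];o=-Rm.T@V[:3,3]
    d=np.c_[n,np.ones(len(n))]@Rm
    return o+d*((z-o[2])/d[:,2])[:,None]
def proj(c,P):
    V=np.asarray(c["view"])
    return cv2.projectPoints(np.asarray(P,float).reshape(-1,3),cv2.Rodrigues(V[:3,:3])[0],V[:3,3],c["intrinsics"],c["dist"])[0].reshape(-1,2)
def ori(a):
    "tool down, jaws opening along world direction at angle a (mod pi)"
    z=np.array([np.cos(a),np.sin(a),0]);y=np.array([0,0,-1.]);x=np.cross(y,z)
    return R.from_matrix(np.c_[x,y,z]).as_quat()
def shot(n,f):
    c=vision.read_camera(n);cv2.imwrite("pics/"+f,c["frame"][:,:,::-1]);return c
def ob():
    o=get_obs();return o["time_s"],np.round(o["position"],4),np.round(o["wrist_force"],1),round(o["gripper_width"],4)
E
python3 - <<'E'
from h import *
c=vision.read_camera("top")
for n,p,z in [("plate",[(305,220),(390,199),(397,238),(313,259)],.012),("block",[(210,255)],.04),("pin",[(208,254)],.085),("lug",[(348,277)],.046),("fw",[(447,253)],.02)]:
    print(n,np.round(cast(c,p,z),3).tolist())
o=get_obs();m=R.from_quat(o["orientation"]).as_matrix();print(np.round(m,2).tolist())
w=vision.read_camera("wrist");V=np.asarray(w["view"]);C=-V[:3,:3].T@V[:3,3]
print("cam in tool",m.T@(C-o["position"]), np.round(V[:3,:3]@m,2).tolist(), w["intrinsics"][0,0])
E
```

```text
plate [[0.596, 0.067, 0.012], [0.654, -0.156, 0.012], [0.551, -0.175, 0.012], [0.493, 0.044, 0.012]]
block [[0.5, 0.308, 0.04]]
pin [[0.5, 0.304, 0.085]]
lug [[0.447, -0.045, 0.046]]
fw [[0.513, -0.304, 0.02]]
[[-0.97, -0.0, 0.24], [-0.24, 0.0, -0.97], [-0.0, -1.0, -0.0]]
cam in tool [-0.07536277 -0.15116437  0.00029304] [[-0.0, -0.0, 1.0], [0.96, -0.29, -0.0], [0.29, 0.96, 0.0]] 340.57530215271663
```

```bash
python3 - <<'E'
from h import *
a=np.deg2rad(14.4); J=np.array([.574,-.055]); ex=np.array([np.cos(a),np.sin(a)]); ey=np.array([-ex[1],ex[0]])
p=J-0.065*ey-0.01*ex
bot.reach([*p,0.21],ori(a)); print(ob(), get_obs()["joint_pos"])
c=shot("wrist","w1.png")
np.savez("w1.npz",**{k:np.asarray(v) for k,v in c.items()})
E
```

```text
(2.5083, array([ 0.5804, -0.1213,  0.21  ]), array([ 1.3,  0.4, -0.5]), 0.0856) [-2.08440363e-01  3.15809571e-01  1.71693053e+00 -2.18753327e-04
  1.10877001e+00 -4.58314439e-01]
```

View pics/w1.png

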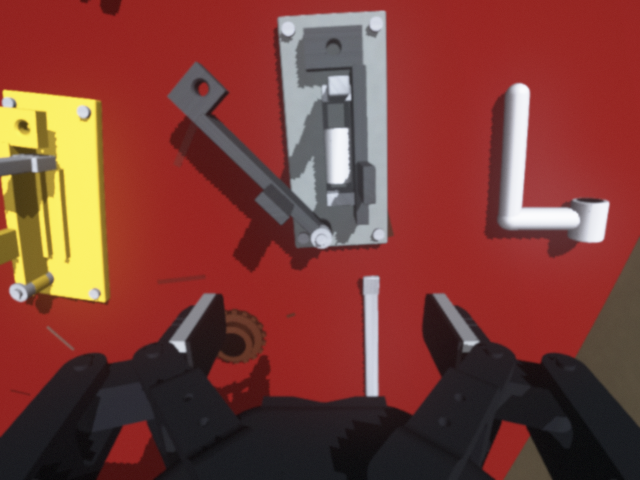

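The wrist view shows the plate corners near (278,15), (386,11), (387,243) and (297,248), and the lower hole at (334,45). The leaf hole is at (201,87), the hinge at (321,237) and the post at (339,86). I'll fit these precisely.

```bash
cat > fit.py <<'E'
from h import *
c=dict(np.load("w1.npz")); f=c["frame"]
hsv=cv2.cvtColor(f,cv2.COLOR_RGB2HSV); non=(hsv[...,1]<110)
def line(pts):
    P=cast(c,pts,.012)[:,:2]
    for _ in range(3):
        m=P.mean(0);d=np.linalg.svd(P-m)[2][0];n=np.array([-d[1],d[0]]);r=np.abs((P-m)@n);P=P[r<max(.0012,np.median(r)*2)]
    return m,d,len(P)
rt=line([(np.where(non[v,:400])[0].max()+.5,v) for v in range(30,225)])
lf=line([(np.where(non[v,265:])[0].min()+264.5,v) for v in range(30,120)])
tp=line([(u,np.where(non[:60,u])[0].min()-.5) for u in range(290,378)])
bt=line([(u,np.where(non[:265,u])[0].max()+.5) for u in range(335,378)])
for l in (rt,lf,tp,bt): print(np.round(l[0],4),np.rad2deg(np.arctan2(l[1][1],l[1][0])),l[2])
def X(a,b): 
    t=np.linalg.solve(np.c_[a[1],-b[1]],b[0]-a[0]);return a[0]+a[1]*t[0]
K=[X(tp,lf),X(tp,rt),X(bt,rt),X(bt,lf)]
print("corners",np.round(K,4).tolist(),[round(np.linalg.norm(K[i]-K[i-1]),4) for i in range(4)])
O=np.mean(K,0);d=K[0]+K[1]-K[2]-K[3];a=np.arctan2(-d[0],d[1]);print("O",O,"a",np.rad2deg(a))
ex=np.array([np.cos(a),np.sin(a)]);ey=np.array([-ex[1],ex[0]])
tj=lambda P:np.array([(P[:2]-O)@ex,(P[:2]-O)@ey])
for n,p,z in [("lower",(334,45),.028),("leafhole",(201.5,87),.046),("post",(339,86),.096),("hinge",(321,237),.05)]:
    P=cast(c,p,z)[0];print(n,np.round(P,4),"jig mm",np.round(tj(P)*1e3,1))
H=O-.02*ex-.085*ey;L=cast(c,(201.5,87),.046)[0][:2]-H
print("H",H,"leafhole r",np.linalg.norm(L),"ang from jig y",np.rad2deg(np.arctan2(L[1],L[0]))-np.rad2deg(a)-90)
# overlay check
g=cv2.resize(f[:270,150:410,::-1],None,fx=2.3,fy=2.2)
J=lambda x,y,z:[*(O+x*ex+y*ey),z]
pts=np.array([J(x,y,z) for x,y,z in [(-.02,-.085,.05),(0,.085,.028),(0,.052,.096),(.021,-.03,.095),(.026,-.075,.048),(.026,.066,.048),(.05,.1125,.012),(-.05,.1125,.012),(.05,-.1125,.012)]])
for u,v in proj(c,pts): cv2.drawMarker(g,(int((u-150)*2.3),int(v*2.2)),(0,255,0),0,10,1)
cv2.imwrite("pics/ov1.png",g)
E
python3 fit.py
```

```text
[ 0.6232 -0.0319] -72.4673308191046 195
[ 0.51   -0.0095] -72.89316859709143 90
[0.5454 0.0551] 17.077752018592978 88
[ 0.6262 -0.1561] 17.621942353509553 43
corners [[0.4949, 0.0395], [0.5912, 0.0691], [0.6591, -0.1456], [0.5614, -0.1767]] [np.float64(0.2262), np.float64(0.1008), np.float64(0.2252), np.float64(0.1025)]
O [ 0.57664133 -0.05340868] a 17.319294533639916
lower [0.5533 0.0247 0.028 ] jig mm [ 1.  81.5]
leafhole [ 0.4507 -0.0391  0.046 ] jig mm [-116.    51.1]
post [ 0.5658 -0.0159  0.096 ] jig mm [ 0.8 39. ]
hinge [ 0.5845 -0.1445  0.05  ] jig mm [-19.7 -89.3]
H [ 0.58285231 -0.14050876] leafhole r 0.16657688160738057 ang from jig y 35.1894659308677
```

View pics/ov1.png

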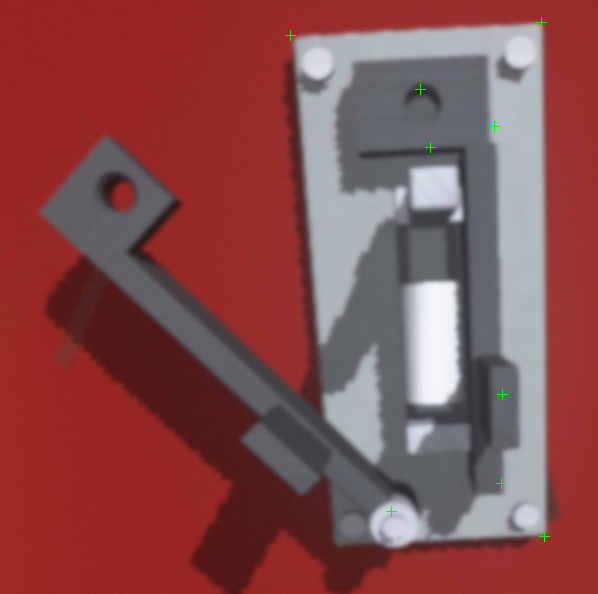

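The overlay shows the jig's features about 4 mm towards −y of the plate centre: lower hole, hinge and wall ends all agree, and x is within 1 mm. The leaf is about 0.71 rad open, and the post sits at jig y ≈ 43. I'll correct the origin and push the jaw.

```bash
cat >> h.py <<'E'
A=np.deg2rad(17.3);EX=np.array([np.cos(A),np.sin(A)]);EY=np.array([-EX[1],EX[0]])
O=np.array([.57664,-.05341])+.0005*EX-.004*EY
W=lambda x,y,z:[*(O+x*EX+y*EY),z]
def jf():
    f=get_obs()["wrist_force"];return np.round([f[:2]@EX,f[:2]@EY,f[2]],1)
def jp():
    p=get_obs()["position"];return np.round([(p[:2]-O)@EX*1e3,(p[:2]-O)@EY*1e3,p[2]*1e3],1)
E
python3 - <<'E'
from h import *
hand.move_gripper(0.0,60)
bot.reach(W(0,.082,.16),ori(A)); bot.servo_line(W(0,.082,.073)); f0=jf(); print(jp(),f0)
y=.082
bot.servo_line(W(0,.064,.073),velocity=.08); y=.064
while y>.020:
    y-=.002; bot.servo_line(W(0,y,.073),velocity=.03); f=jf()-f0
    print(round(y,3),jp(),f)
    if f[1]>14: break
c=shot("wrist","w2.png"); print(ob())
E
```

```text
[ 0.6 81.3 73.7] [ 1.1 -0.3  0.4]
0.062 [-0.  62.1 73. ] [-1.   0.  -0.2]
0.06 [-0. 60. 73.] [-2.2  0.9  0.3]
0.058 [-0.  57.9 73. ] [-0.4  0.  -1.2]
0.056 [ 0.  55.8 73. ] [-0.8  0.5 -0.4]
0.054 [ 0.  53.8 73. ] [-1.1  0.2 -0.6]
0.052 [ 0.  51.8 73. ] [-1.9  0.3 -0.7]
0.05 [-0.  49.8 73. ] [-1.1  0.   0.4]
0.048 [ 0.  47.8 73. ] [-1.   0.3 -0.1]
0.046 [ 0.  45.8 73. ] [-1.1  0.3  0. ]
0.044 [ 0.  43.8 73. ] [-0.9 -0.2  0. ]
0.042 [ 0.  41.8 73. ] [-0.9  0.2 -0.6]
0.04 [ 0.  39.8 73. ] [-1.5  0.7  0.1]
0.038 [ 0.  37.9 73. ] [-0.5  2.4  0.4]
0.036 [ 0.  35.9 73. ] [-0.6  1.1 -0.1]
0.034 [-0.  33.8 73. ] [-1.4  1.1 -0.7]
0.032 [-0.  31.8 73. ] [-0.6  0.9 -0.1]
0.03 [-0.  31.6 73. ] [ 0.5 11.   2.4]
0.028 [-0.1 31.5 73. ] [ 1.1 21.8  5.8]
(9.6417, array([ 0.5689, -0.0271,  0.073 ]), array([-3.2, 21.9,  5.8]), -0.0001)
```

```bash
python3 - <<'E'
from h import *
y=jp()[1]/1e3
bot.servo_line(W(0,y+.012,.073),velocity=.06); print(jp(),jf())
bot.servo_line(W(0,y+.012,.16))
# leaf frame: angle th; go outside the leaf near its far end
bot.reach(W(-.03,-.06,.22),ori(A))
c=shot("wrist","w2.png"); print(ob()); np.savez("w2.npz",**{k:np.asarray(v) for k,v in c.items()})
g=cv2.resize(c["frame"][:300,120:440,::-1],None,fx=2,fy=2)
H=W(-.02,-.085,.03)
for P in (W(0,.014,.096),W(0,.085,.028),W(-.02,-.085,.05),W(.026,.066,.048)):
    u,v=proj(c,P)[0]; cv2.drawMarker(g,(int((u-120)*2),int(v*2)),(0,255,0),0,10,1)
cv2.imwrite("pics/w2c.png",g)
E
```

```text
[ 0.  43.5 73. ] [ 0.9 -0.7  0.1]
(11.3917, array([ 0.5667, -0.123 ,  0.2187]), array([-0.3,  0.5, -0.1]), 0.0002)
```

View pics/w2c.png

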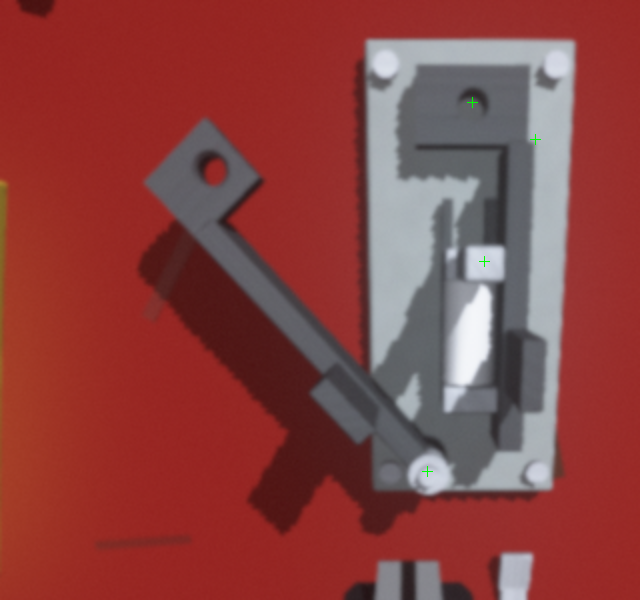

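The tube is nipped between both jaws, with the post mark at (484,262) landing on the post top. The leaf is unchanged and its hole is at (212,168). Next I'll swing the leaf shut with closed fingers on its outer face.

```bash
python3 - <<'E'
from h import *
H=np.array([-.02,-.085])
def leafp(x,y,th):
    c,s=np.cos(th),np.sin(th); return H+[c*x-s*y,s*x+c*y]
th=.72; X=-.045
p=leafp(X,.145,th); bot.reach(W(*p,.14),ori(A+th)); bot.servo_line(W(*p,.054)); f0=jf(); print(jp(),f0)
p=leafp(-.022,.145,th); bot.servo_line(W(*p,.054),velocity=.06)
while th>-.16:
    th-=.06 if th>.1 else .012
    p=leafp(-.022,.145,th); bot.servo_line(W(*p,.054),ori(A+max(th,0)),velocity=.08); f=jf()-f0
    if th<.15: print(round(th,3),jp(),f)
    if -f[0]>15: break
print(ob())
E
```

```text
[-148.6   -6.1   54.5] [ 0.1 -0.6  0.5]
0.12 [-59.5  56.2  54. ] [-0.3  0.   0. ]
0.06 [-51.   58.3  54. ] [-0.7  0.  -1.7]
0.048 [-49.2  58.7  54. ] [0.8 0.7 0.1]
0.036 [-47.1  59.1  54. ] [-0.5  1.2 -0.7]
0.024 [-45.3  59.4  54. ] [-0.5  0.8 -1.1]
0.012 [-43.6  59.7  54. ] [-0.3  0.7 -0.3]
-0.0 [-41.9  60.   54. ] [-0.5  1.6 -0.9]
-0.012 [-40.1  60.3  54. ] [ 0.8  0.9 -0.6]
-0.024 [-38.4  60.5  54. ] [-0.2  0.1 -0.9]
-0.036 [-36.6  60.7  54. ] [ 0.6  0.8 -0.3]
-0.048 [-34.8  60.9  54. ] [-1.2  0.   0.3]
-0.06 [-33.1  61.1  54. ] [-0.1  0.8 -1. ]
-0.072 [-31.4  61.2  54. ] [-0.5  1.2  0.1]
-0.084 [-29.6  61.3  54. ] [-0.4  1.5 -0.8]
-0.096 [-27.9  61.4  54. ] [ 0.2  0.2 -1.4]
-0.108 [-26.1  61.5  54. ] [0.2 1.6 0.3]
-0.12 [-24.4  61.6  54. ] [-0.9 -0.1 -1.5]
-0.132 [-22.6  61.6  54. ] [-0.6  1.  -0.4]
-0.144 [-20.8  61.6  54. ] [-0.2 -0.5  0.2]
-0.156 [-19.   61.6  54. ] [-0.2  0.1 -0.4]
-0.168 [-17.3  61.6  54. ] [ 0.   0.2 -0.5]
(20.9833, array([ 0.5434, -0.0034,  0.054 ]), array([ 0.2, -0.3,  0. ]), -0.0)
```

```bash
python3 - <<'E'
from h import *
c=shot("wrist","w3.png"); print(ob())
E
```

```text
(21.0333, array([ 0.5433, -0.0034,  0.054 ]), array([ 0.7, -0.2, -0.1]), 0.0003)
```

View pics/w3.png

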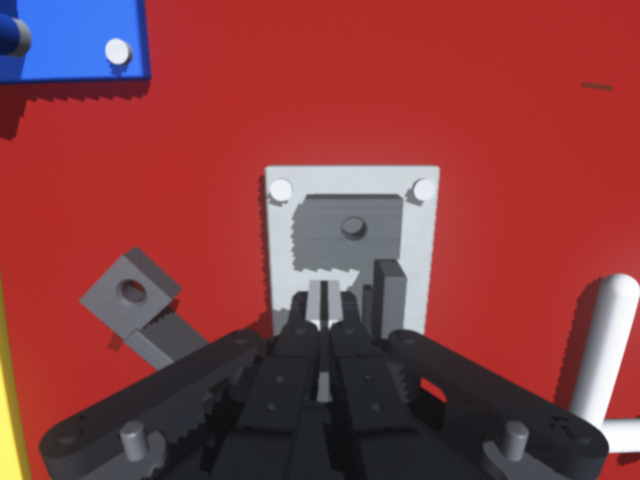

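```bash
python3 - <<'E'
from h import *
c=vision.read_camera("wrist")
tj=lambda P:np.round([(P[:2]-O)@EX*1e3,(P[:2]-O)@EY*1e3],1)
print("leafhole",tj(cast(c,(132,291),.046)[0]),"lower",tj(cast(c,(353,228),.028)[0]))
o=get_obs();m=R.from_quat(o["orientation"]).as_matrix()
for d in (0,.005,.01,.017,.025): print(d,proj(c,o["position"]+m@[0,d,0])[0], proj(c,o["position"]+m@[-.011,d,0])[0])
print(jf())
w=dict(np.load("w2.npz"));print("leafhole w2",tj(cast(w,(120+106.5,84),.046)[0]),tj(cast(w,(120+236.5,50.5),.028)[0]))
E
```

```text
leafhole [-117.3   56. ] lower [-0.7 85.2]
0 [321.73089082 288.95868956] [321.69174821 268.11219847]
0.005 [321.78957536 284.54214157] [321.75287824 264.19495029]
0.01 [321.84512353 280.36331799] [321.81065964 260.49360376]
0.017 [321.91807844 274.87748297] [321.88642855 255.64195611]
0.025 [321.99525485 269.07726206] [321.96643663 250.52124751]
[-0.1 -1.1  0.8]
leafhole w2 [-116.4   55. ] [ 0.2 85.4]
```

```bash
python3 - <<'E'
from h import *
bot.servo_line(W(-.042,.062,.054)); bot.servo_line(W(-.042,.09,.054)); f0=jf(); z=.054
while z>.012:
    z-=.0015; bot.servo_line(W(-.042,.09,z),velocity=.04); f=jf()-f0
    if abs(f).max()>4: break
print(jp(),f,get_obs()["time_s"])
E
```

```text
[-42.1  90.   11.9] [ 0.2 -0.8 -0.4] 28.7333
```

```bash
python3 - <<'E'
from h import *
c=vision.read_camera("scene"); f=c["frame"][:,:,::-1].copy()
o=get_obs()["position"]
q=proj(c,[o,o-[0,0,.017],o+[0,0,.017],o+[0,0,.056]]);print(np.round(q),jf(),o)
u,v=q[0].astype(int);g=cv2.resize(f[v-100:v+60,u-110:u+110],None,fx=3.6,fy=3.6,interpolation=2)
for a,b in q: cv2.drawMarker(g,(int((a-u+110)*3.6),int((b-v+100)*3.6)),(0,255,0),0,10,1)
cv2.imwrite("pics/s2.png",g)
c=shot("wrist","w4.png")
E
```

```text
[[318. 252.]
 [318. 258.]
 [318. 247.]
 [318. 234.]] [ 0.9 -0.2  0. ] [0.51138507 0.01636779 0.01193508]
```

View pics/s2.png

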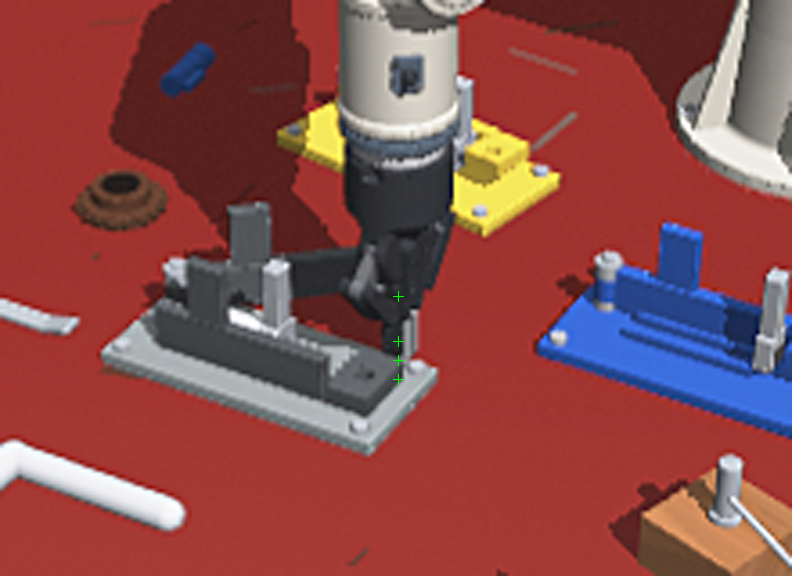

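The picture shows the shut fingertips ending about level with the TCP mark (398,360), not 17 mm ahead of it. That explains why they passed over the leaf. I'll touch the base plate to measure the real tip offset.

```bash
python3 - <<'E'
from h import *
f0=jf(); z=.0119
while z>-.012:
    z-=.003; bot.servo_line(W(-.042,.09,z),velocity=.05); f=jf()-f0; print(round(z,4),jp(),f)
    if abs(f).max()>4: break
print(get_obs()["time_s"])
E
```

```text
0.0089 [-42.2  90.1   8.7] [-0.5  0.1 -1.1]
0.0059 [-42.2  90.1   5.7] [-0.6  0.4 -1.1]
0.0029 [-41.6  89.9   3.5] [-2.1  1.7 10. ]
29.5833
```

Shut tips are about 8–12 mm behind the TCP (a bolt head may have been touched). I'll redo the leaf push 34 mm lower.

```bash
python3 - <<'E'
from h import *
H=np.array([-.02,-.085])
def leafp(x,y,th):
    c,s=np.cos(th),np.sin(th); return H+[c*x-s*y,s*x+c*y]
Z=.020; th=.72
bot.servo_line(W(-.05,.095,.075),velocity=.25)
bot.reach(W(*leafp(-.045,.158,th),.075),ori(A+th)); bot.servo_line(W(*leafp(-.045,.158,th),Z),velocity=.2); f0=jf(); print(jp(),f0)
for th in np.arange(.70,.0,-.1):
    bot.servo_line(W(*leafp(-.024,.158,th),Z),ori(A+th),velocity=.12); f=jf()-f0; print(round(th,2),jp(),f)
    if abs(f).max()>15: break
else:
    x=-.044
    while x>-.05 and x<-.028:
        bot.servo_line(W(x,.072,Z),ori(A),velocity=.05); f=jf()-f0; print(round(x,4),jp(),f)
        if -f[0]>12: break
        x+=.002
shot("wrist","w5.png"); c=shot("top","t5.png"); cv2.imwrite("pics/t5c.png",cv2.resize(c["frame"][180:310,270:430,::-1],None,fx=4,fy=4)); print(ob()[0])
E
```

```text
[-158.1    4.7   19.7] [-0.   0.3  0.2]
0.7 [-139.3   20.2   21. ] [-0.2 -0.9 -0.4]
0.6 [-129.1   31.6   20.4] [-0.2 -0.5  0.2]
0.5 [-117.2   41.8   20.1] [ 0.4 -0.3 -0.4]
0.4 [-104.1   50.9   20. ] [-0.1 -1.   0.2]
0.3 [-90.2  58.6  19.9] [-0.7 -0.9  0.4]
0.2 [-75.5  64.9  19.9] [-1.1 -0.9 -1. ]
0.1 [-60.3  69.6  19.9] [ 0.1 -0.6 -1.5]
-0.044 [-44.7  71.9  19.9] [ 0.1 -0.2  0.4]
-0.042 [-42.3  72.   20. ] [-1.4 -1.1 -0.8]
-0.04 [-40.7  72.1  19.8] [-4.6 -0.4  1.5]
-0.038 [-40.7  72.3  19.6] [-11.3  -2.7   7. ]
-0.036 [-40.6  72.4  19.5] [-16.4  -4.3  12.7]
35.0
```

View pics/w5.png

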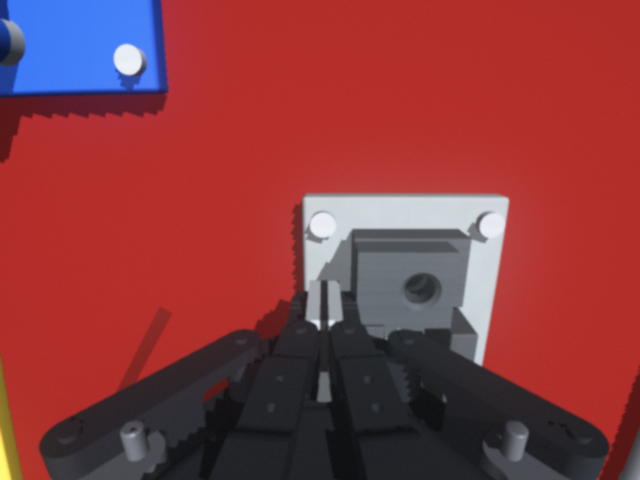

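The leaf is shut against its hard stop, and the lower hole shows through the upper one at (422,290). I'll take matched wrist views of the hole and the pin from the same relative pose, so the camera bias cancels.

```bash
python3 - <<'E'
from h import *
c=vision.read_camera("top"); s=vision.read_camera("scene")
for p in ((150,167),(75,182)):
    for z in (.1,.2,.3,.4):print(p,z,proj(s,cast(c,p,z))[0].round(),cast(c,p,z)[0].round(2))
bot.servo_line(W(-.055,.072,.02),velocity=.1); bot.servo_line(W(-.055,.072,.11),velocity=.3)
bot.servo_line(W(0,.035,.10),velocity=.2)
a=shot("wrist","hole.png"); np.savez("hole.npz",**{k:np.asarray(v) for k,v in a.items()}); print(jp())
P=np.array([.5,.304])
bot.servo_line([*get_obs()["position"][:2],.16],velocity=.3)
bot.reach([*(P-.05*EY),.16],ori(A)); hand.move_gripper(.05,60); bot.servo_line([*(P-.05*EY),.139],velocity=.2)
b=shot("wrist","pin.png"); np.savez("pin.npz",**{k:np.asarray(v) for k,v in b.items()}); print(ob())
u,v=proj(a,W(0,.085,.046))[0].astype(int); u2,v2=proj(b,[*P,.085])[0].astype(int); print(u,v,u2,v2)
k=lambda i,u,v:cv2.resize(i["frame"][max(v-60,0):max(v-60,0)+120,u-60:u+60,::-1],(396,396),interpolation=cv2.INTER_CUBIC)
cv2.imwrite("pics/hp.png",np.hstack([k(a,u,v),k(b,u2,v2)]))
E
```

```text
(150, 167) 0.1 [396. 355.] [0.71 0.45 0.1 ]
(150, 167) 0.2 [395. 302.] [0.69 0.42 0.2 ]
(150, 167) 0.3 [394. 248.] [0.67 0.39 0.3 ]
(150, 167) 0.4 [392. 190.] [0.65 0.36 0.4 ]
(75, 182) 0.1 [488. 396.] [0.67 0.63 0.1 ]
(75, 182) 0.2 [482. 338.] [0.66 0.59 0.2 ]
(75, 182) 0.3 [476. 278.] [0.64 0.54 0.3 ]
(75, 182) 0.4 [469. 215.] [0.62 0.5  0.4 ]
[-1.4 35.6 98.5]
(38.7167, array([0.5145, 0.2561, 0.1388]), array([ 1.1, -0.4,  0.6]), 0.05)
324 173 324 172
```

View pics/hp.png

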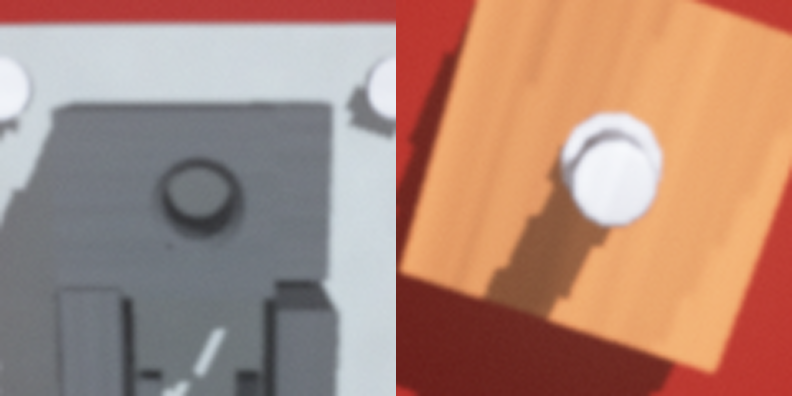

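The hole mouth at pixel (324.6,173.0) is exactly where jig (0,85) projects, and the pin top is at (330.4,167.2). Contacts also confirmed the jig frame to about 0.5 mm. Next I'll grasp the pin and insert it.

```bash
python3 - <<'E'
from h import *
b=dict(np.load("pin.npz")); a=dict(np.load("hole.npz"))
P=cast(b,(330.4,167.2),.085)[0]; Q=cast(b,(329.4,161.4),.045)[0]; Hm=cast(a,(324.6,173),.046)[0]
print("pin",P,"collar",Q,"hole jig",(Hm[:2]-O)@EX,(Hm[:2]-O)@EY)
p=(P[:2]+Q[:2])/2
bot.servo_line([*p,.125],velocity=.2); bot.servo_line([*p,.040],velocity=.12); print(ob())
hand.move_gripper(.0,60); print(ob())
bot.servo_line([*p,.12],velocity=.15); print(ob())
bot.reach(W(0,.085,.12),ori(A)); bot.servo_line(W(0,.085,.088),velocity=.1); bot.dwell(.2); f0=jf(); print(jp(),f0)
c=shot("wrist","ins.png"); cv2.imwrite("pics/insc.png",cv2.resize(c["frame"][150:400,170:470,::-1],None,fx=2.4,fy=2.4)); print(ob())
E
```

```text
pin [0.5024933  0.30810139 0.085     ] collar [0.50242231 0.30806325 0.045     ] hole jig 0.00030020559309669594 0.08537613204791027
(40.0, array([0.503 , 0.3082, 0.0406]), array([-0.3,  0.3,  0.6]), 0.0496)
(40.4083, array([0.5028, 0.3083, 0.0409]), array([-0.7, -0.7,  6.1]), 0.0144)
(41.0917, array([0.502 , 0.3078, 0.1194]), array([ 0.1, -0.7, -1.1]), 0.0148)
[ 0.6 85.  88.7] [-0.8  0.  -0.9]
(42.9167, array([0.5535, 0.0242, 0.0886]), array([-0.2, -0.3, -1.4]), 0.0145)
```

View pics/insc.png

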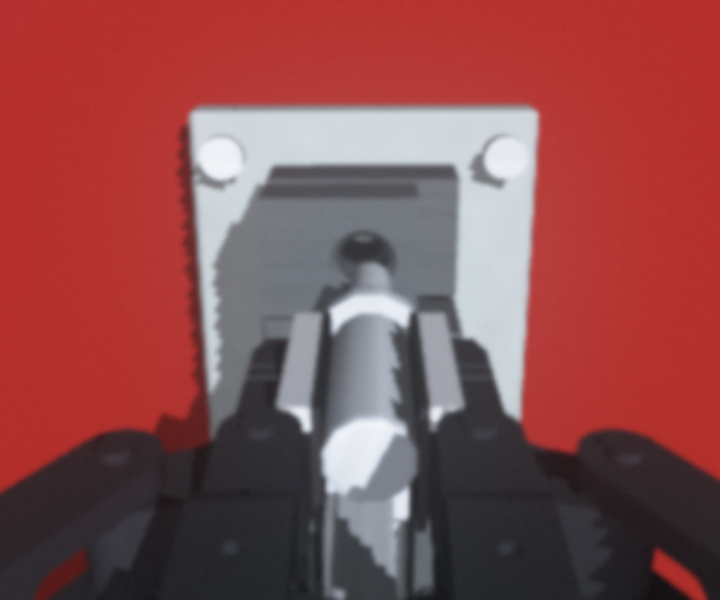

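The pin is held upright just above the hole. The shank at crop x≈373 is about 1 mm right of the hole centre at x≈366, so I'll bias by −0.8 mm and lower with force checks.

```bash
cat > ins.py <<'E'
from h import *
import sys
x,y,z=map(float,sys.argv[1:4])
bot.servo_line(W(x,y,z),velocity=.06); f0=jf(); print(jp(),f0)
while z>.0445:
    z-=.004 if z>.052 else .002; bot.servo_line(W(x,y,z),velocity=.05); f=jf()-f0; print(round(z,4),jp(),f)
    if f[2]>12 or abs(f[:2]).max()>12: break
print(ob())
E
python3 ins.py -.0008 .085 .0805
```

```text
[-1.3 85.1 80. ] [-0.5 -1.  -1.3]
0.0765 [-1.  85.  76.2] [1.4 1.  0.8]
0.0725 [-1.  85.1 72.2] [0.1 0.8 1.6]
0.0685 [-1.  85.1 68.2] [1.3 1.5 0. ]
0.0645 [-1.  85.1 64.2] [0.4 0.7 0.4]
0.0605 [-1.  85.  60.2] [0.2 0.9 0.1]
0.0565 [-1.  85.1 56.2] [-0.2  0.6 -0.8]
0.0525 [-1.  85.  52.2] [ 0.3  0.3 -0.1]
0.0485 [-1.  85.  48.2] [0.8 0.5 0.9]
0.0465 [-0.5 84.9 46.8] [-1.2  1.2  4.2]
0.0445 [-0.3 84.9 46.6] [-6.4  2.4 28.4]
(45.6917, array([0.5527, 0.0239, 0.0466]), array([-7. , -0.7, 27.1]), 0.0148)
```

The pin is seated: resistance came at TCP z = 46.7 mm, and 46.9 was predicted for the collar on the lug. I'll release it and squeeze the ears.

```bash
python3 - <<'E'
from h import *
bot.servo_line(W(-.0005,.085,.0468),velocity=.05); hand.move_gripper(.045); print(jf())
bot.servo_line(W(-.0005,.085,.125),velocity=.2); hand.move_gripper(.085)
bot.reach(W(0,-.03,.125),ori(A)); bot.servo_line(W(0,-.03,.045),velocity=.12); print(jp(),jf())
hand.move_gripper(.0,90); bot.dwell(.3); print(jp(),jf(),ob())
c=shot("wrist","sq.png"); s=shot("scene","sqs.png")
k=cv2.resize(s["frame"][180:300,220:350,::-1],(400,369)); w=cv2.resize(c["frame"][:,:,::-1],(400,300)); cv2.imwrite("pics/fin.png",np.hstack([np.vstack([w,np.zeros((69,400,3),np.uint8)]),k]))
print(proj(c,W(0,.085,.091)))
E
```

```text
[-0.4 -0.6  0.2]
[  0.5 -29.9  45.5] [ 0.1 -0.4 -0.8]
[ -0.9 -30.1  46.1] [-5.6  0.5 11.2] (49.425, array([ 0.5864, -0.0861,  0.0461]), array([-5.5, -1.2, 11.2]), 0.0508)
[[323.56097389 -23.83830468]]
```

View pics/fin.png

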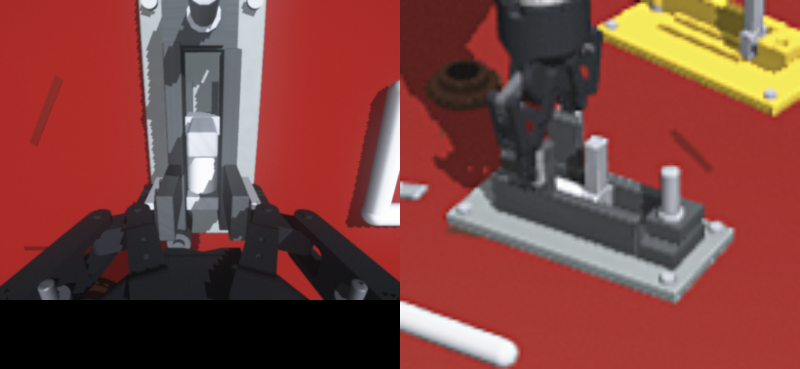

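```bash
python3 - <<'E'
from h import *
bot.dwell(.3); print(ob(),jf()); hand_in()
E
```

```text
(49.825, array([ 0.5864, -0.0861,  0.0461]), array([-5.5, -1.7, 10. ]), 0.0509) [-5.7  0.1 10. ]
the job is handed in; nothing more can be done
```

I did the whole job in the order asked and handed it in at 49.8 s, with the fingers still squeezing the ears. The hand-in gives no verdict.

- **Jaw:** I pushed the sliding jaw until the tube was nipped. Resistance rose to 22 N at the expected travel, and the wrist picture then showed the tube between both jaws.
- **Leaf:** It is shut to its hard stop, pressed with about 16 N. Contact came at jig x = -26.2 mm against a nominal -26, and the lower hole showed through the upper one.
- **Pin:** It is fully down. It met firm resistance at TCP z = 46.7 mm, where 46.9 was predicted, and the last scene picture shows it upright with its collar on the lug.
- **Squeeze:** The ears are held at a 90 N grip. The gripper reads 50.9 mm over the 52 mm pair, and it read 14.5 mm on the 16 mm pin.

These did not go as expected:

- **Fingertips:** They did not match the stated 17 mm ahead of the TCP. A touch on the base plate put them, when shut, about 8–12 mm behind it.
- **First leaf swing:** Because of that, it passed over the leaf without touching, and I repeated it lower.
- **Base plate touch:** It pressed with about 10 N and may have landed on a bolt head.
- **Jig origin:** It turned out to be about 4 mm off the plate's centre, which I corrected before moving.
- **Residual force:** While squeezing, the wrist still reads about 10 N upward and 6 N sideways. I left it because it is well under the limits.

I did not handle or push any of the other things on the table, but I made no separate check of their positions afterwards.

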